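# Transfer the spray cans to the finishing rack in reverse order

## Robot

A 6-joint arm with a two-finger parallel gripper is mounted at the origin on the work surface. World frame = base frame: x ahead of the robot, y to its left, z up, the work surface at z = 0. Lengths are in m, angles in degrees, forces in N, time in s.
With the tool pointing down it reaches from about 0.4 to 0.825 m from the base axis. Payload 7 kg.
Tool frame: the origin (TCP) lies on the centre line of the jaws, within the pads' length; the fingertips stand 19 mm ahead of it and the grasp point (between the pads) is the TCP (r.tip_extent is the distance from the TCP to the fingertips, in m); z points along the fingers, y is the line along which they close (so a half turn about z gives the same grasp; the last joint's range is limited). The gripper opens to 88 mm and grips with 3 to 60 N. Pads are 19 mm wide; open, the fingers measure 130 mm over their backs; the gripper's body (78 mm by 193 mm) begins 47 mm behind the grasp point.
Start: joints at [-47.779, 20.546, 0.682, 0, -70.136, -16.507], TCP at [0.293, -0.608, 0.246] pointing down, gripper open.
Joint ranges: [-176.03, 176.03], [-82.01, 121.73], [-58.28, 71.71], [-173.87, 95.51], [-174.79, -0.11], [-173.66, 173.66]. Speed limits (degrees/s): [136.94, 136.94, 172.46, 180, 180, 180].

## Interface

Orientations are given as [roll, pitch, yaw] about the fixed x, y, z axes, in that order (R = Rz(yaw) Ry(pitch) Rx(roll)).
In Python, from plant import r gives the robot as it stands. The module is installed in compiled form; this text tells all that it offers.
- The arm moves only by the tool jog_arm, never from a script. Its argument "deltas" is a list that holds one entry, the list of rows, each a list of 5 numbers: the opening, from -1 (shut) to 1 (fully open), then the shift along the world's x, y, z in cm, then the turn about the world's z in rad. In form: [[[claw, dx, dy, dz, turn], ...]]. A call has 1 to 8 rows; each row shifts and turns the commanded pose from where the row before left it; what a row does not reach is not made up. A row lasts 1/8 s, in which the tool goes at most 62.5 mm and 10.7 degrees, less where a joint would pass 70% of its speed; a pose out of reach is approached as far as the arm can. A call with a gripper value outside its range is refused whole. The fingers move at their own pace and stop on an object; "force" is the grip in N (left out, the last holds). Time passes only in rows, so rows that do not move let the fingers close. It gives the time, the measured TCP pose, the force, the opening and the grip force at its end, in the units of the state.
- r.get_state(): the state, without advancing time (a new reading comes with each control period).
- r.capture(name): name is "scene" or "top" or "wrist"; returns the picture (400x640x3 uint8, blue, green, red); there is no depth.
- r.camera_info(name): a dict with "fx", "fy", "cx", "cy" (pixels), "k1" (the pictures are not rectified: a ray, as slopes to the right and down, at radius r is drawn at 1 + k1 r^2 times it, then the intrinsics apply), "view" (4x4, takes a point from world to camera coordinates). Camera axes: x right, y up, looking along -z (the intrinsics and any distortion apply to the point x, -y, -z); pixel columns grow to the right and rows downward; lengths in m; the calibration is good to about 2 mm. A picture is of the moment at which its call begins: read the wrist's pose just before it. camera_info takes no time and is no camera call; for the wrist camera it gives the pose at the moment of the call.
- r.close_job(): hands the job in; it is judged then, once.
The state is a dict: "time_s": time; "joints": joint angles; "qd": joint speeds; "joint_torque": joint torques, N m; "tcp_pos": TCP position; "eef_rot": TCP orientation; "contact_force": force on the tool from outside, world axes, zero at the start; "moment": the same for the moment, N m; "gripper_width": finger opening in m; "gripper_force": force on a finger pad.
Only numpy, scipy, OpenCV 4.12 (cv2) and the standard library are available. Lean on these libraries where they do the work, as an engineer would, in place of code of your own. Each camera call takes 0.05 s, during which the arm holds its last target. There are 200 camera calls.

## Task

Move the four spray cans from the plywood caddy into the dark steel rack in reverse order: seen from the robot, the can that starts at the caddy's left end goes into the rack's right-end pocket, the second from the left into the second from the right, and so on. Carry the cans upright, set each one down in its pocket instead of dropping it, leave them all standing there, and do not disturb the glue bottle or the wood offcut.

Things in the scene. Friction and masses are not known exactly. Their poses are not given: they have to be found in the camera images.
- can_red: small spray can, white with a red band and a red cap, a plain cylinder 45 mm in diameter, 130 mm tall with cap, about 0.15 kg. Origin: centre of its underside; z up along the can; its turn about z means nothing. Starts upright on the floor of a caddy pocket, loose in it by some mm; can be gripped anywhere on its side or cap.
- can_yellow: small spray can, white with a yellow band and a yellow cap, a plain cylinder 45 mm in diameter, 130 mm tall with cap, about 0.15 kg. Origin: centre of its underside; z up along the can; its turn about z means nothing. Starts upright on the floor of a caddy pocket, loose in it by some mm; can be gripped anywhere on its side or cap.
- can_green: small spray can, white with a green band and a green cap, a plain cylinder 45 mm in diameter, 130 mm tall with cap, about 0.15 kg. Origin: centre of its underside; z up along the can; its turn about z means nothing. Starts upright on the floor of a caddy pocket, loose in it by some mm; can be gripped anywhere on its side or cap.
- can_blue: small spray can, white with a blue band and a blue cap, a plain cylinder 45 mm in diameter, 130 mm tall with cap, about 0.15 kg. Origin: centre of its underside; z up along the can; its turn about z means nothing. Starts upright on the floor of a caddy pocket, loose in it by some mm; can be gripped anywhere on its side or cap.
- tag_red: flat red colour tag, 18 by 40 by 3 mm, fixed on the caddy's low ledge on the side away from the robot, level with the pocket in which the red can starts (52 mm from the pocket's centre in the caddy's +x). It stays there and so records the starting order. Origin: centre of its underside, 12 mm above the bench; axes as the caddy's.
- tag_yellow: flat yellow colour tag, 18 by 40 by 3 mm, fixed on the caddy's low ledge on the side away from the robot, level with the pocket in which the yellow can starts (52 mm from the pocket's centre in the caddy's +x). It stays there and so records the starting order. Origin: centre of its underside, 12 mm above the bench; axes as the caddy's.
- tag_green: flat green colour tag, 18 by 40 by 3 mm, fixed on the caddy's low ledge on the side away from the robot, level with the pocket in which the green can starts (52 mm from the pocket's centre in the caddy's +x). It stays there and so records the starting order. Origin: centre of its underside, 12 mm above the bench; axes as the caddy's.
- tag_blue: flat blue colour tag, 18 by 40 by 3 mm, fixed on the caddy's low ledge on the side away from the robot, level with the pocket in which the blue can starts (52 mm from the pocket's centre in the caddy's +x). It stays there and so records the starting order. Origin: centre of its underside, 12 mm above the bench; axes as the caddy's.
- caddy: pale plywood caddy, full at the start. 76x286 mm, fixed. 4 square pockets in a row, centres at x=0, y=+105,+35,-35,-105 mm; 64x64 mm inside, floor 6 mm and rim 30 mm above the bench, walls 6 mm. Origin: row centre, on the bench; +y to its left end seen from the robot, +x away from the robot, turned up to 0.15 rad. Tag ledge on +x side 28 mm wide, 12 high. Nearer or farther than the rack.
- rack: dark steel rack, empty at the start; the cans go here. 76x286 mm, fixed. 4 square pockets in a row, centres at x=0, y=+105,+35,-35,-105 mm; 64x64 mm inside, floor 6 mm and rim 30 mm above the bench, walls 6 mm. Origin: row centre, on the bench; +y to its left end seen from the robot, +x away from the robot, turned up to 0.15 rad. 140 to 205 mm from the caddy in x, roughly parallel.
- glue: white glue bottle with orange cap, 56 mm in diameter, 150 mm tall, standing to the left of the work; bystander. Origin: centre of its underside.
- offcut: loose pale wood offcut, 140 by 60 by 35 mm, lying to the right of the work; bystander. Origin: centre of its underside, x along its length. (A loose screwdriver, not listed, lies at the far left.)
Things that resemble listed ones, but are neither listed nor needed, are in the scene too. Leave any purple look-alike of the can_green alone.

How it is judged:
By the outcome, as a careful person would: the job done as asked, in the order asked, and still so for the second after the job is handed in, with the robot touching nothing.
It also fails if it takes over 99 s, if anything falls off the work surface, if the arm or the gripper's body presses on something with over 40 N, if the wrist force passes 120 N, or if a joint passes its speed limit or range.

## Working session

There is one attempt and no reset: what is moved stays moved. The work goes in short steps, Python scripts to look and compute and a tool call to move; the robot and the scene stay as the last step left them, time stands still between calls to the robot, and variables do not carry over. Pictures are saved under pics/ and viewed, at most 14 in all, crops included, and the job is handed in when it is done.

Besides the shell and the picture viewer there is one more tool, called after ">>>" by a JSON object that holds its "api" and its "payload". jog_arm: Moves the arm, as the interface text tells. Its arguments: {"type":"object","properties":{"deltas":{"type":"array"},"force":{"type":"number"}},"required":["deltas"]}

```bash
mkdir -p pics; cat > h.py <<'E'
import numpy as np, cv2
from plant import r
def ray(info,px):
    K=np.array([[info['fx'],0,info['cx']],[0,info['fy'],info['cy']],[0,0,1.]])
    u=cv2.undistortPoints(np.array([[px]],float),K,np.array([info['k1'],0,0,0.]))[0,0]
    # note: k1 model forward 1+k1 r^2 same as OpenCV
    V=np.array(info['view']);R=V[:3,:3];t=V[:3,3]
    return -R.T@t, R.T@np.array([u[0],-u[1],-1])
def onz(info,px,z):
    c,d=ray(info,px); return c+d*(z-c[2])/d[2]
def proj(info,P):
    V=np.array(info['view']);p=V[:3,:3]@np.array(P)+V[:3,3];x,y=p[0]/-p[2],-p[1]/-p[2];f=1+info['k1']*(x*x+y*y)
    return info['fx']*x*f+info['cx'],info['fy']*y*f+info['cy']
E
python3 - <<'E'
from h import *
for n in('scene','top'):
    im=r.capture(n);cv2.imwrite(f'pics/{n}0.png',im);i=r.camera_info(n);print({k:np.round(v,3).tolist() for k,v in i.items()})
print(r.get_state()); print(r.tip_extent)
E
```

```text
{'fx': 424.953, 'fy': 424.953, 'cx': 322.967, 'cy': 195.532, 'k1': -0.099, 'view': [[0.526, 0.85, 0.017, -0.345], [-0.58, 0.345, 0.738, 0.335], [0.622, -0.398, 0.675, -1.576], [0.0, 0.0, 0.0, 1.0]]}
{'fx': 410.628, 'fy': 410.628, 'cx': 321.692, 'cy': 199.15, 'k1': -0.001, 'view': [[0.029, -1.0, 0.009, -0.017], [0.995, 0.029, 0.094, -0.621], [-0.095, 0.007, 0.995, -1.039], [0.0, 0.0, 0.0, 1.0]]}
{'time_s': 0.1, 'joints': array([-4.77803062e+01,  2.05864960e+01,  6.41218494e-01, -1.55112942e-02,
       -7.01353989e+01, -1.65059530e+01]), 'qd': array([ 0.03964449, -0.03439433,  0.1785306 ,  0.07032798, -0.05645374,
       -0.0659713 ]), 'joint_torque': array([-1.07472959e-03, -5.84162664e+01,  2.93751436e+01,  7.01543212e+00,
        1.01554327e-02, -6.28929911e-05]), 'tcp_pos': array([ 0.29266237, -0.60782992,  0.24474946]), 'eef_rot': array([ 1.79918505e+02, -8.94153434e-03, -1.54291534e+02]), 'contact_force': array([ 0.20573263,  0.42673115, -0.4262263 ]), 'moment': array([ 0.03803888, -0.00838317, -0.00924602]), 'gripper_force': 0.0, 'gripper_width': 0.08789524894179739}
0.019
```

View pics/top0.png

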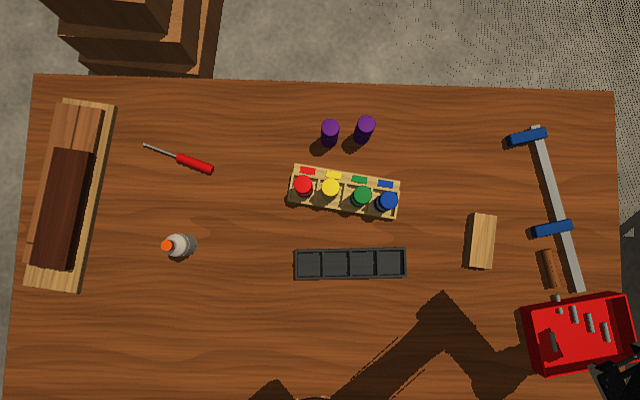

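View pics/scene0.png

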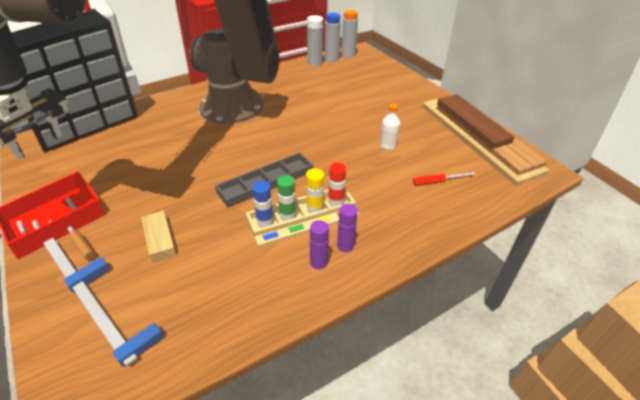

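Candidates: caddy cans at red (303,184), yellow (331,187), green (362,196) and blue (388,201) in the top view. Look-alikes are the purple cans (330,132) and (365,129), and in the scene view the grey cans at the back (330,40). Tags from left to right read red, yellow, green, blue. I choose the four coloured cans in the plywood caddy.

```bash
cat > m.py <<'E'
from h import *
im=cv2.imread('pics/top0.png');i=r.camera_info('top');c,_=ray(i,(320,200));print('cam',c.round(3))
hsv=cv2.cvtColor(im,cv2.COLOR_BGR2HSV)
H={'red':((0,5),(172,180)),'yellow':((24,34),),'green':((50,80),),'blue':((105,122),),'purple':((130,155),)}
for n,hs in H.items():
    m=sum(cv2.inRange(hsv,(a,140,60),(b,255,255)) for a,b in hs).astype(np.uint8)
    m[:110]=0;m[230:]=0;m[:,:285]=0;m[:,410:]=0
    k,l,s,ce=cv2.connectedComponentsWithStats(m)
    for j in range(1,k):
        if s[j,4]>25:
            z=.015 if s[j,4]<110 else .136 if n!='purple' else .13
            print(n,s[j].tolist(),ce[j].round(1),onz(i,ce[j],z).round(4))
# rack: dark grey region
g=((hsv[...,1]<90)&(hsv[...,2]<100)).astype(np.uint8); g[:235]=0;g[290:]=0;g[:,:280]=0;g[:,420:]=0
g=cv2.morphologyEx(g,cv2.MORPH_OPEN,np.ones((3,3)))
cs,_=cv2.findContours(g,0,2);cc=max(cs,key=cv2.contourArea);b=cv2.minAreaRect(cc)
bp=cv2.boxPoints(b);print('rack',b,[onz(i,p,.03)[:2].round(4).tolist() for p in bp])
cv2.imwrite('pics/crop0.png',cv2.resize(im[110:290,270:430],None,fx=4,fy=3.3,interpolation=cv2.INTER_CUBIC)[:600])
E
python3 m.py
```

```text
cam [0.52  0.008 1.093]
red [300, 166, 15, 9, 94] [306.9 170. ] [0.6989 0.0422 0.015 ]
red [294, 175, 19, 23, 298] [302.8 184.6] [0.6439 0.0469 0.136 ]
yellow [322, 171, 20, 25, 333] [331.3 182.8] [ 0.6502 -0.0198  0.136 ]
green [352, 175, 15, 9, 88] [359.5 179. ] [ 0.6791 -0.0977  0.015 ]
green [354, 186, 18, 18, 259] [362.3 194.3] [ 0.6251 -0.0932  0.136 ]
blue [378, 180, 15, 8, 88] [385.2 183.4] [ 0.6692 -0.1663  0.015 ]
blue [380, 191, 18, 18, 259] [388.5 199.5] [ 0.6147 -0.1549  0.136 ]
purple [358, 116, 17, 17, 239] [366.1 123.7] [ 0.7965 -0.0998  0.13  ]
purple [322, 119, 17, 17, 237] [330.1 127.1] [ 0.7854 -0.0134  0.13  ]
rack ((350.2476806640625, 263.1524963378906), (30.161758422851562, 111.23519897460938), 88.60282135009766) [[0.4893, 0.0676], [0.5043, -0.2184], [0.4277, -0.221], [0.413, 0.0631]]
```

View pics/crop0.png

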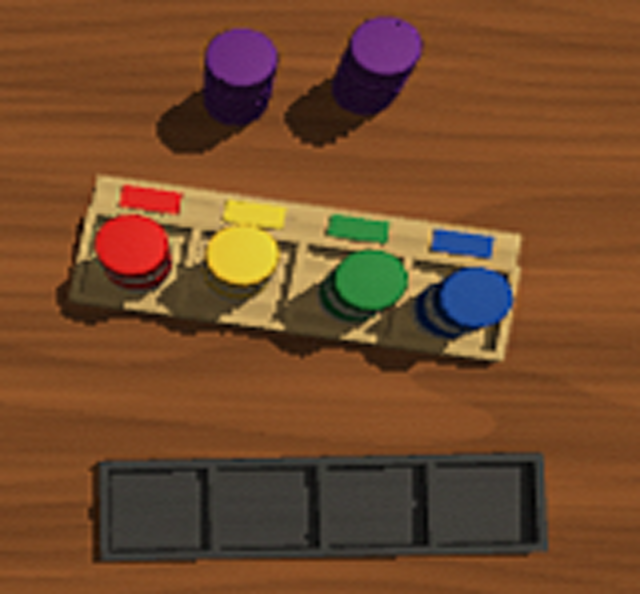

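The crop confirms it: coloured caps left to right are red, yellow, green, blue, with matching tags, and the purple cans stand clear behind. The rack below is empty. Now I move over the red can.

>>> {"api": "jog_arm", "payload": {"deltas": [[[1,2.2,4.1,0.2,0.07],[1,2.2,4.1,0.2,0.07],[1,2.2,4.1,0.2,0.07],[1,2.2,4.1,0.2,0.07],[1,2.2,4.1,0.2,0.07],[1,2.2,4.1,0.2,0.07],[1,2.2,4.1,0.2,0.07],[1,2.2,4.1,0.2,0.07]]], "force": 15}}

```text
time_s: 1.1
tcp_pos: [0.4692, -0.2786, 0.2614]
eef_rot: [180.0, 0.0, -122.1]
contact_force: [-0.2, -0.5, -0.1]
gripper_width: 0.0878
gripper_force: 0.0
```

>>> {"api": "jog_arm", "payload": {"deltas": [[[1,2.2,4.1,0,0.07],[1,2.2,4.1,0,0.07],[1,2.2,4.1,0,0.07],[1,2.2,4.1,0,0.07],[1,2.2,4.1,0,0.07],[1,2.2,4.1,0,0.07],[1,2.2,4.1,0,0.07],[1,0,0,0,0]]]}}

```text
time_s: 2.1
tcp_pos: [0.6237, 0.0095, 0.2603]
eef_rot: [179.9, -0.0, -93.9]
contact_force: [-0.3, -0.1, -0.1]
gripper_width: 0.0872
gripper_force: 0.0
```

>>> {"api": "jog_arm", "payload": {"deltas": [[[1,2.0,3.7,0,0.07],[1,0,0,0,0],[1,0,0,0,0]]]}}

```text
time_s: 2.48
tcp_pos: [0.6423, 0.0434, 0.2611]
eef_rot: [179.9, -0.0, -90.2]
contact_force: [-0.2, -0.1, -0.7]
gripper_width: 0.0875
gripper_force: 0.0
```

```bash
python3 - <<'E'
from h import *
i=r.camera_info('wrist');im=r.capture('wrist');cv2.imwrite('pics/w1.png',im)
s=r.get_state();print(s['tcp_pos'],s['eef_rot'],ray(i,(320,200)))
for n,p in dict(red=(.644,.0465),yel=(.639,-.018),gr=(.6235,-.093),bl=(.613,-.155)).items(): print(n,np.round(proj(i,(*p,.136)),0))
for p in [(.453,.028),(.4568,-.042),(.4604,-.112),(.464,-.182)]: print(np.round(proj(i,(*p,.006)),0))
E
```

```text
[0.64230078 0.04309937 0.26140281] [ 1.79963828e+02 -9.58411911e-03 -9.01773836e+01] (array([ 0.6427493 , -0.02656536,  0.40067994]), array([-0.00375795,  0.25045837, -0.96818878]))
red [318. 205.]
yel [323. 135.]
gr [341.  44.]
bl [355. -39.]
[456. 166.]
[459. 114.]
[462.  57.]
[464.  -3.]
```

View pics/w1.png

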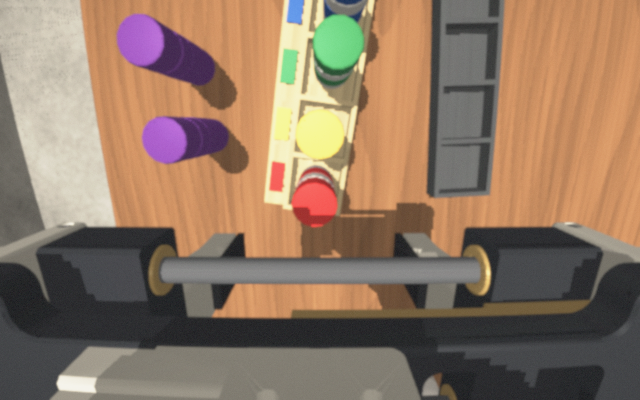

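```bash
python3 - <<'E'
from h import *
i=r.camera_info('wrist')
for p in [(.4893,.0676),(.413,.0631)]: print(np.round(proj(i,(*p,.03)),1))
im=cv2.imread('pics/w1.png');hsv=cv2.cvtColor(im,cv2.COLOR_BGR2HSV)
g=((hsv[...,1]<100)&(hsv[...,2]<110)).astype(np.uint8)
g[215:]=0;g[:,:420]=0;g[:,515:]=0
g=cv2.morphologyEx(g,cv2.MORPH_OPEN,np.ones((5,5)))
for v in (20,60,100,140,170,185):
    x=np.where(g[v])[0];a,b=x.min(),x.max();print(v,a,b,onz(i,(a,v),.03)[:2].round(4),onz(i,(b+1,v),.03)[:2].round(4), onz(i,(b+1,v),0.0)[:2].round(4))
E
```

```text
[434.2 198.5]
[490.2 195.2]
20 432 440 [ 0.5106 -0.1468] [ 0.5   -0.147] [ 0.4884 -0.1567]
60 431 496 [ 0.5086 -0.1029] [ 0.4273 -0.1048] [ 0.4099 -0.1111]
100 431 494 [ 0.505  -0.0571] [ 0.4239 -0.0584] [ 0.4062 -0.061 ]
140 429 437 [ 0.5034 -0.0088] [ 0.4918 -0.0089] [ 0.4796 -0.0074]
170 428 488 [0.5013 0.0294] [0.4197 0.0292] [0.4017 0.0337]
185 427 486 [0.5008 0.0492] [0.4195 0.0492] [0.4015 0.0554]
```

Predictions match within about 3 px in the wrist view: red (315,203), yellow (320,134), green (338,42). The rack also matches. Descending on red.

>>> {"api": "jog_arm", "payload": {"deltas": [[[1,0.3,0.3,-4,0],[1,0,0,-4,0],[1,0,0,-4,0],[1,0,0,-3,0],[1,0,0,0,0],[-1,0,0,0,0],[-1,0,0,0,0],[-1,0,0,0,0]]]}}

```text
time_s: 3.52
tcp_pos: [0.6464, 0.047, 0.1129]
eef_rot: [-179.9, 0.0, -90.1]
contact_force: [-0.6, 0.2, 0.1]
gripper_width: 0.063
gripper_force: 0.0
```

>>> {"api": "jog_arm", "payload": {"deltas": [[[-1,0,0,0,0],[-1,0,0,0,0],[-1,0,0,0,0]]]}}

```text
time_s: 3.9
tcp_pos: [0.646, 0.0469, 0.1118]
eef_rot: [-180.0, -0.0, -90.1]
contact_force: [-0.3, 0.3, 2.3]
gripper_width: 0.045
gripper_force: 15.0
```

>>> {"api": "jog_arm", "payload": {"deltas": [[[-1,0,0,2,0],[-1,0,0,4,0],[-1,0,0,4.5,0],[-1,0,0,4.5,0],[-1,-1.1,-1.4,0,0],[-1,-2.0,-2.5,0,0],[-1,-3,-3.8,0,0],[-1,-3,-3.8,0,0]]], "force": 20}}

```text
time_s: 4.9
tcp_pos: [0.5528, -0.0692, 0.2599]
eef_rot: [179.9, -0.0, -90.1]
contact_force: [-0.1, -0.2, -1.6]
gripper_width: 0.0447
gripper_force: 20.0
```

>>> {"api": "jog_arm", "payload": {"deltas": [[[-1,-3,-3.8,0,0],[-1,-3,-3.8,0,0],[-1,-2,-2.5,0,0],[-1,-1,-1.3,0,0],[-1,0,0,0,0],[-1,0,0,0,0]]]}}

```text
time_s: 5.65
tcp_pos: [0.4652, -0.1817, 0.2612]
eef_rot: [180.0, 0.0, -90.1]
contact_force: [0.7, 0.0, -2.5]
gripper_width: 0.0446
gripper_force: 20.0
```

>>> {"api": "jog_arm", "payload": {"deltas": [[[-1,0,0,-4,0],[-1,0,0,-4,0],[-1,0,0,-3.5,0],[-1,0,0,-1.5,0],[-1,0,0,-0.7,0],[-1,0,0,-0.5,0],[-1,0,0,-0.3,0],[-1,0,0,0,0]]]}}

```text
time_s: 6.65
tcp_pos: [0.4651, -0.1822, 0.117]
eef_rot: [-180.0, -0.0, -90.1]
contact_force: [-0.5, 0.0, -1.4]
gripper_width: 0.0454
gripper_force: 20.0
```

```bash
python3 - <<'E'
from h import *
im=r.capture('scene');cv2.imwrite('pics/s2.png',cv2.resize(im[120:280,180:420],None,fx=3,fy=3))
E
```

```text
(no output)
```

View pics/s2.png

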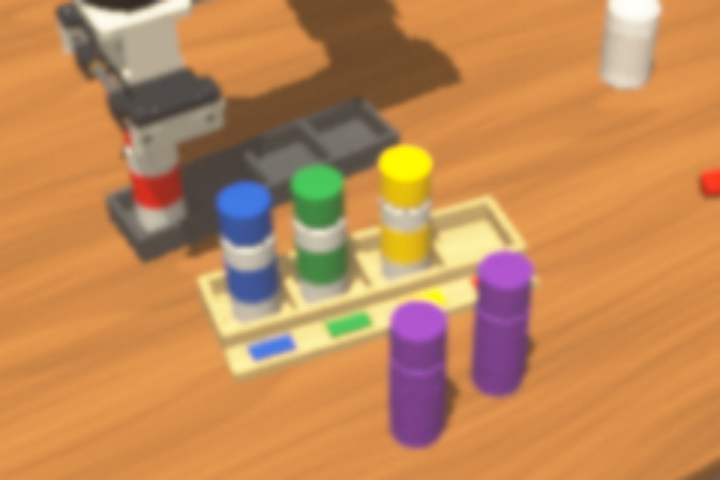

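The red can (crop pixel (158,190)) is inside the rack's right-end pocket, upright and slightly above the floor. Lowering gently.

>>> {"api": "jog_arm", "payload": {"deltas": [[[-1,0,0,-0.3,0],[-1,0,0,-0.2,0],[-1,0,0,0,0],[-1,0,0,0,0]]]}}

```text
time_s: 7.2
tcp_pos: [0.4651, -0.1822, 0.1117]
eef_rot: [-180.0, -0.0, -90.1]
contact_force: [0.8, 0.3, 0.6]
gripper_width: 0.0446
gripper_force: 20.0
```

>>> {"api": "jog_arm", "payload": {"deltas": [[[-1,0,0,-0.1,0],[-1,0,0,0,0]]]}}

```text
time_s: 7.45
tcp_pos: [0.4654, -0.1823, 0.1115]
eef_rot: [-179.9, -0.0, -90.1]
contact_force: [-1.0, 1.1, 8.1]
gripper_width: 0.0447
gripper_force: 20.0
```

>>> {"api": "jog_arm", "payload": {"deltas": [[[1,0,0,0,0],[1,0,0,0,0],[1,0,0,0,0],[1,0,0,0,0],[1,0,0,2,0],[1,0,0,4,0],[1,0,0,4.5,0],[1,0,0,4.5,0]]]}}

```text
time_s: 8.45
tcp_pos: [0.4646, -0.1821, 0.2619]
eef_rot: [180.0, -0.0, -90.1]
contact_force: [0.7, -0.4, -0.4]
gripper_width: 0.0876
gripper_force: 0.0
```

>>> {"api": "jog_arm", "payload": {"deltas": [[[1,2,1.8,0,0],[1,4,3.8,0,0],[1,4,3.8,0,0],[1,4,3.8,0,0],[1,2.6,2.4,0,0],[1,1,0.8,0,0],[1,0,0,0,0],[1,0,0,0,0]]]}}

```text
time_s: 9.45
tcp_pos: [0.6401, -0.0188, 0.2605]
eef_rot: [180.0, -0.0, -90.1]
contact_force: [-0.9, 0.3, -0.4]
gripper_width: 0.0876
gripper_force: 0.0
```

```bash
python3 - <<'E'
from h import *
im=r.capture('top');cv2.imwrite('pics/t2.png',cv2.resize(im[110:290,270:430],None,fx=3.3,fy=3.3,interpolation=cv2.INTER_CUBIC))
E
```

```text
(no output)
```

View pics/t2.png

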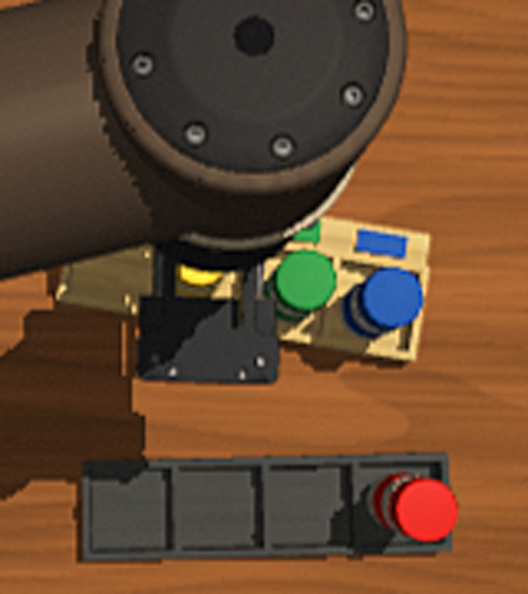

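The red can stands in the right-end pocket, cap at crop (417,510). Next is yellow.

>>> {"api": "jog_arm", "payload": {"deltas": [[[1,0.1,0.1,-4,0],[1,0,0,-4,0],[1,0,0,-4,0],[1,0,0,-3,0],[1,0,0,0,0],[-1,0,0,0,0],[-1,0,0,0,0],[-1,0,0,0,0]]], "force": 15}}

```text
time_s: 10.5
tcp_pos: [0.6424, -0.017, 0.1119]
eef_rot: [-179.9, 0.0, -90.1]
contact_force: [-0.4, 0.0, -0.5]
gripper_width: 0.0632
gripper_force: 0.0
```

>>> {"api": "jog_arm", "payload": {"deltas": [[[-1,0,0,0,0],[-1,0,0,0,0],[-1,0,0,0,0]]]}}

```text
time_s: 10.88
tcp_pos: [0.6419, -0.0171, 0.1108]
eef_rot: [-180.0, -0.0, -90.1]
contact_force: [-0.9, 0.8, 2.6]
gripper_width: 0.045
gripper_force: 15.0
```

>>> {"api": "jog_arm", "payload": {"deltas": [[[-1,0,0,2,0],[-1,0,0,4,0],[-1,0,0,4.5,0],[-1,0,0,4.5,0],[-1,-1.5,-0.8,0,0],[-1,-3,-1.6,0,0],[-1,-4,-2.1,0,0],[-1,-4,-2.1,0,0]]], "force": 20}}

```text
time_s: 11.88
tcp_pos: [0.5145, -0.0838, 0.2589]
eef_rot: [179.9, 0.0, -90.1]
contact_force: [-0.3, -0.8, -1.5]
gripper_width: 0.0447
gripper_force: 20.0
```

>>> {"api": "jog_arm", "payload": {"deltas": [[[-1,-3.5,-1.8,0,0],[-1,-2,-1.1,0,0],[-1,0,0,0,0],[-1,0,0,0,0]]]}}

```text
time_s: 12.38
tcp_pos: [0.4623, -0.112, 0.2603]
eef_rot: [-180.0, 0.0, -90.1]
contact_force: [0.4, -0.6, -2.0]
gripper_width: 0.0444
gripper_force: 20.0
```

>>> {"api": "jog_arm", "payload": {"deltas": [[[-1,0,0,-4,0],[-1,0,0,-4,0],[-1,0,0,-3.5,0],[-1,0,0,-1.5,0],[-1,0,0,-0.7,0],[-1,0,0,-0.5,0],[-1,0,0,-0.3,0],[-1,0,0,0,0]]]}}

```text
time_s: 13.38
tcp_pos: [0.4621, -0.1121, 0.1158]
eef_rot: [-180.0, 0.0, -90.1]
contact_force: [-0.6, -1.1, -1.3]
gripper_width: 0.0447
gripper_force: 20.0
```

>>> {"api": "jog_arm", "payload": {"deltas": [[[-1,0,0,-0.3,0],[-1,0,0,-0.1,0],[-1,0,0,-0.1,0],[-1,0,0,0,0]]]}}

```text
time_s: 13.88
tcp_pos: [0.4619, -0.1122, 0.1107]
eef_rot: [-180.0, -0.0, -90.1]
contact_force: [-0.8, -0.2, 0.8]
gripper_width: 0.0448
gripper_force: 20.0
```

>>> {"api": "jog_arm", "payload": {"deltas": [[[-1,0,0,-0.1,0],[1,0,0,0,0],[1,0,0,0,0],[1,0,0,0,0],[1,0,0,0,0],[1,0,0,2,0],[1,0,0,4,0],[1,0,0,4.5,0]]]}}

```text
time_s: 14.88
tcp_pos: [0.4613, -0.1122, 0.2152]
eef_rot: [179.9, -0.0, -90.1]
contact_force: [1.5, 0.5, -0.4]
gripper_width: 0.0874
gripper_force: 0.0
```

>>> {"api": "jog_arm", "payload": {"deltas": [[[1,0,0,4.5,0],[1,2,0.2,0,0],[1,4,0.5,0,0],[1,4,0.5,0,0],[1,4,0.5,0,0],[1,2.4,0.2,0,0],[1,0,0,0,0],[1,0,0,0,0]]]}}

```text
time_s: 15.88
tcp_pos: [0.6253, -0.0932, 0.2584]
eef_rot: [179.9, -0.0, -90.1]
contact_force: [-0.1, 0.6, 0.0]
gripper_width: 0.0876
gripper_force: 0.0
```

```bash
python3 - <<'E'
from h import *
i=r.camera_info('wrist');im=r.capture('wrist');a=cv2.resize(im[:240],None,fx=.9,fy=.9)
t=cv2.resize(r.capture('top')[160:290,270:430],None,fx=2.4,fy=2.4)
c=np.zeros((a.shape[0]+t.shape[0],576,3),np.uint8);c[:a.shape[0]]=a;c[a.shape[0]:,:t.shape[1]]=t;cv2.imwrite('pics/w3.png',c)
print(r.get_state()['tcp_pos'],[np.round(np.array(proj(i,(*p,.136)))*.9) for p in ((.6255,-.093),(.615,-.155))])
E
```

```text
[ 0.62521698 -0.09322943  0.25939439] [array([287., 182.]), array([298., 121.])]
```

View pics/w3.png

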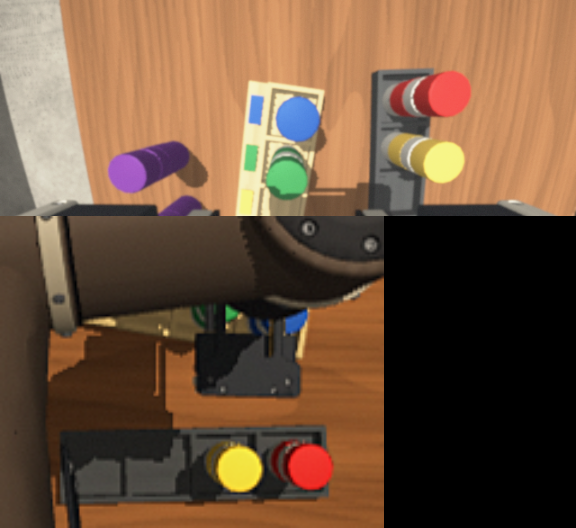

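Both placed cans stand upright in the right pockets: red (440,93) and yellow (438,160) in the wrist view. Green's cap centre is near (288,177), a few mm to −y of the estimate, so I shift slightly.

>>> {"api": "jog_arm", "payload": {"deltas": [[[1,0,-0.2,-4,0],[1,0,0,-4,0],[1,0,0,-4,0],[1,0,0,-2.8,0],[1,0,0,0,0],[-1,0,0,0,0],[-1,0,0,0,0],[-1,0,0,0,0]]], "force": 15}}

```text
time_s: 16.98
tcp_pos: [0.6264, -0.0951, 0.1128]
eef_rot: [-179.9, 0.0, -90.1]
contact_force: [-1.0, 0.9, 0.7]
gripper_width: 0.0629
gripper_force: 0.0
```

>>> {"api": "jog_arm", "payload": {"deltas": [[[-1,0,0,0,0],[-1,0,0,0,0],[-1,0,0,0,0]]]}}

```text
time_s: 17.35
tcp_pos: [0.626, -0.0952, 0.1118]
eef_rot: [-180.0, -0.0, -90.1]
contact_force: [-1.1, 0.4, 2.7]
gripper_width: 0.0451
gripper_force: 15.0
```

>>> {"api": "jog_arm", "payload": {"deltas": [[[-1,0,0,2,0],[-1,0,0,4,0],[-1,0,0,4.5,0],[-1,0,0,4.5,0],[-1,-1.5,0.5,0,0],[-1,-3,1,0,0],[-1,-4,1.3,0,0],[-1,-4,1.2,0,0]]], "force": 20}}

```text
time_s: 18.35
tcp_pos: [0.4986, -0.0549, 0.2599]
eef_rot: [179.9, -0.0, -90.1]
contact_force: [0.3, 1.5, -1.3]
gripper_width: 0.0445
gripper_force: 20.0
```

>>> {"api": "jog_arm", "payload": {"deltas": [[[-1,-3,0.9,0,0],[-1,-1.3,0.4,0,0],[-1,0,0,0,0],[-1,0,0,0,0]]]}}

```text
time_s: 18.85
tcp_pos: [0.4584, -0.0421, 0.2613]
eef_rot: [180.0, -0.0, -90.1]
contact_force: [-0.9, -0.3, -1.5]
gripper_width: 0.045
gripper_force: 20.0
```

>>> {"api": "jog_arm", "payload": {"deltas": [[[-1,0,0,-4,0],[-1,0,0,-4,0],[-1,0,0,-3.5,0],[-1,0,0,-1.5,0],[-1,0,0,-0.7,0],[-1,0,0,-0.5,0],[-1,0,0,-0.3,0],[-1,0,0,0,0]]]}}

```text
time_s: 19.85
tcp_pos: [0.4581, -0.0421, 0.1168]
eef_rot: [-180.0, 0.0, -90.1]
contact_force: [-0.2, -0.2, -1.6]
gripper_width: 0.0444
gripper_force: 20.0
```

>>> {"api": "jog_arm", "payload": {"deltas": [[[-1,0,0,-0.3,0],[-1,0,0,-0.1,0],[-1,0,0,-0.1,0],[-1,0,0,0,0]]]}}

```text
time_s: 20.35
tcp_pos: [0.458, -0.0421, 0.1118]
eef_rot: [-180.0, -0.0, -90.1]
contact_force: [-0.2, 0.3, 1.2]
gripper_width: 0.0447
gripper_force: 20.0
```

>>> {"api": "jog_arm", "payload": {"deltas": [[[-1,0,0,-0.1,0],[1,0,0,0,0],[1,0,0,0,0],[1,0,0,0,0],[1,0,0,0,0],[1,0,0,2,0],[1,0,0,4,0],[1,0,0,4.5,0]]]}}

```text
time_s: 21.35
tcp_pos: [0.4573, -0.0423, 0.2163]
eef_rot: [179.9, -0.0, -90.1]
contact_force: [1.1, 0.5, -0.2]
gripper_width: 0.0876
gripper_force: 0.0
```

>>> {"api": "jog_arm", "payload": {"deltas": [[[1,0,0,4.5,0],[1,2,-1.4,0,0],[1,4,-2.9,0,0],[1,4,-2.9,0,0],[1,4,-2.9,0,0],[1,1.7,-1.3,0,0],[1,0,0,0,0],[1,0,0,0,0]]]}}

```text
time_s: 22.35
tcp_pos: [0.6143, -0.156, 0.2602]
eef_rot: [180.0, 0.0, -90.1]
contact_force: [0.3, 0.4, -0.1]
gripper_width: 0.0874
gripper_force: 0.0
```

```bash
python3 - <<'E'
from h import *
i=r.camera_info('wrist');im=r.capture('wrist');a=cv2.resize(im[:240],None,fx=.9,fy=.9)
t=cv2.resize(r.capture('scene')[120:280,180:420],None,fx=2.4,fy=2.4)
c=np.zeros((a.shape[0]+t.shape[0],576,3),np.uint8);c[:a.shape[0]]=a;c[a.shape[0]:,:t.shape[1]]=t;cv2.imwrite('pics/w4.png',c)
print(r.get_state()['tcp_pos'],[np.round(np.array(proj(i,(*p,.136)))*.9) for p in ((.615,-.155),)])
E
```

```text
[ 0.61431873 -0.15564779  0.26089624] [array([287., 182.])]
```

View pics/w4.png

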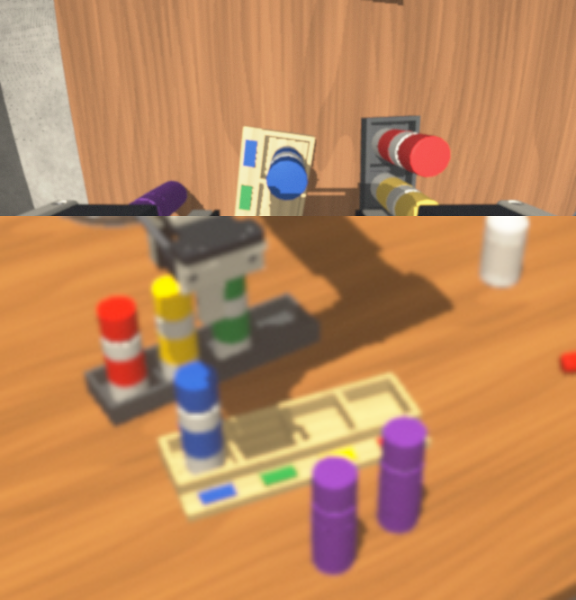

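```bash
python3 - <<'E'
from h import *
i=r.camera_info('scene')
f=lambda p:((np.array(proj(i,p))-[180,120])*2.4+[0,216]).round()
print(f(r.get_state()['tcp_pos']),f((.458,-.042,.111)),f((.458,-.042,.136)))
im=r.capture('scene');cv2.imwrite('pics/s5.png',cv2.resize(im[100:280,180:420],None,fx=2.4,fy=2.4))
E
```

```text
[184. 272.] [226. 281.] [225. 264.]
```

View pics/s5.png

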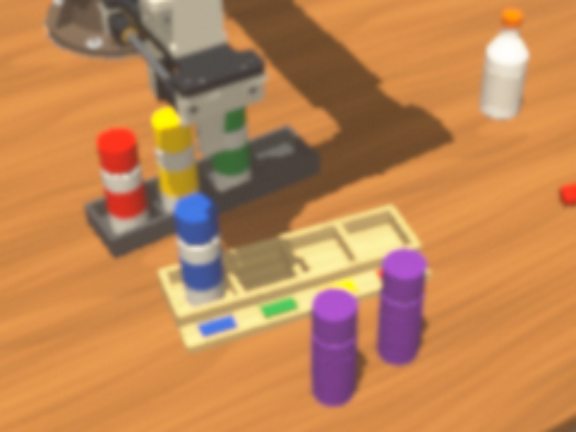

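The gripper hovers over blue and hides green's top in this view. Green's base is in the second pocket from the left, and red and yellow stand upright. Now grasp blue.

>>> {"api": "jog_arm", "payload": {"deltas": [[[1,0.1,-0.2,-4,0],[1,0,0,-4,0],[1,0,0,-4,0],[1,0,0,-2.9,0],[1,0,0,0,0],[-1,0,0,0,0],[-1,0,0,0,0],[-1,0,0,0,0]]], "force": 15}}

```text
time_s: 23.5
tcp_pos: [0.6164, -0.1581, 0.1129]
eef_rot: [-179.9, 0.0, -90.1]
contact_force: [-0.1, -0.1, -0.8]
gripper_width: 0.0632
gripper_force: 0.0
```

>>> {"api": "jog_arm", "payload": {"deltas": [[[-1,0,0,0,0],[-1,0,0,0,0],[-1,0,0,0,0]]]}}

```text
time_s: 23.88
tcp_pos: [0.6159, -0.1582, 0.1118]
eef_rot: [-180.0, -0.0, -90.1]
contact_force: [-1.1, -0.4, 0.6]
gripper_width: 0.0447
gripper_force: 15.0
```

>>> {"api": "jog_arm", "payload": {"deltas": [[[-1,0,0,2,0],[-1,0,0,4,0],[-1,0,0,4.5,0],[-1,0,0,4.5,0],[-1,-1.2,1.4,0,0],[-1,-2.5,2.9,0,0],[-1,-3.2,3.7,0,0],[-1,-3.2,3.7,0,0]]], "force": 20}}

```text
time_s: 24.88
tcp_pos: [0.5131, -0.0402, 0.2603]
eef_rot: [179.9, 0.0, -90.2]
contact_force: [0.3, -0.2, -1.6]
gripper_width: 0.0449
gripper_force: 20.0
```

>>> {"api": "jog_arm", "payload": {"deltas": [[[-1,-3.1,3.5,0,0],[-1,-2,2.3,0,0],[-1,-1,1.1,0,0],[-1,0,0,0,0],[-1,0,0,0,0]]]}}

```text
time_s: 25.5
tcp_pos: [0.4541, 0.0276, 0.2613]
eef_rot: [180.0, -0.0, -90.1]
contact_force: [0.3, 0.1, -1.5]
gripper_width: 0.0446
gripper_force: 20.0
```

>>> {"api": "jog_arm", "payload": {"deltas": [[[-1,0,0,-4,0],[-1,0,0,-4,0],[-1,0,0,-3.5,0],[-1,0,0,-1.5,0],[-1,0,0,-0.7,0],[-1,0,0,-0.5,0],[-1,0,0,-0.3,0],[-1,0,0,0,0]]]}}

```text
time_s: 26.5
tcp_pos: [0.4541, 0.0279, 0.1169]
eef_rot: [-180.0, 0.0, -90.1]
contact_force: [-0.1, 0.4, -0.9]
gripper_width: 0.0447
gripper_force: 20.0
```

>>> {"api": "jog_arm", "payload": {"deltas": [[[-1,0,0,-0.3,0],[-1,0,0,-0.1,0],[-1,0,0,-0.1,0],[-1,0,0,0,0]]]}}

```text
time_s: 27.0
tcp_pos: [0.4539, 0.0279, 0.1117]
eef_rot: [-180.0, 0.0, -90.1]
contact_force: [-1.0, 0.8, 1.0]
gripper_width: 0.0449
gripper_force: 20.0
```

>>> {"api": "jog_arm", "payload": {"deltas": [[[-1,0,0,-0.1,0],[1,0,0,0,0],[1,0,0,0,0],[1,0,0,0,0],[1,0,0,0,0],[1,0,0,2,0],[1,0,0,4,0],[1,0,0,4.5,0]]]}}

```text
time_s: 28.0
tcp_pos: [0.4533, 0.0276, 0.2162]
eef_rot: [179.9, -0.0, -90.1]
contact_force: [0.5, 0.1, -0.5]
gripper_width: 0.0879
gripper_force: 0.0
```

>>> {"api": "jog_arm", "payload": {"deltas": [[[1,0,0,4.5,0],[1,1,-4,1,0],[1,1,-4,1,0],[1,1,-4,1,0],[1,1,-4,1,0],[1,1,-4,1,0],[1,1,-4,0,0],[1,1,-4,0,0]]]}}

```text
time_s: 29.0
tcp_pos: [0.524, -0.2535, 0.3105]
eef_rot: [-180.0, 0.0, -90.1]
contact_force: [0.7, 0.7, 1.1]
gripper_width: 0.0874
gripper_force: 0.0
```

>>> {"api": "jog_arm", "payload": {"deltas": [[[1,0,-4,0,0],[1,0,-4,0,0],[1,0,-4,0,0],[1,0,-4,0,0],[1,0,-4,0,0],[1,0,0,0,0],[1,0,0,0,0],[1,0,0,0,0]]]}}

```text
time_s: 30.0
tcp_pos: [0.524, -0.4514, 0.3108]
eef_rot: [-180.0, 0.0, -90.1]
contact_force: [-0.8, -0.9, -0.0]
gripper_width: 0.0877
gripper_force: 0.0
```

```bash
python3 - <<'E'
from h import *
a=cv2.resize(r.capture('top')[100:300,150:510],None,fx=1.6,fy=1.6)
t=cv2.resize(r.capture('scene')[100:260,140:428],None,fx=1.6,fy=1.6)
c=np.zeros((a.shape[0]+t.shape[0],576,3),np.uint8);c[:a.shape[0]]=a;c[a.shape[0]:,:t.shape[1]]=t;cv2.imwrite('pics/f.png',c)
E
```

```text
(no output)
```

View pics/f.png

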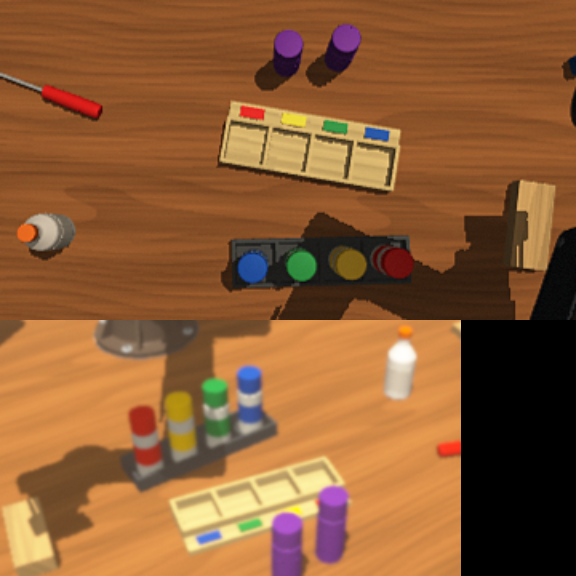

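All four cans stand in the rack: blue (252,267), green (301,265), yellow (350,263), red (395,262) from left to right. The glue bottle (45,233) and offcut (530,225) are undisturbed, and the arm is clear.

```bash
python3 -c "
from plant import r
print(r.close_job())"
```

```text
the job is handed in; nothing more can be done
None
```

All four cans are standing in the rack in reverse order (blue, green, yellow, red from the left, seen from the robot), the bystanders look undisturbed in the last pictures, and the job was handed in at about 30 s.

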